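Hang the blue panel lifter on its peg

TASK

Put the blue panel lifter away: hang it by the window under its grip on the peg of the stand with the blue foot, so that it hangs free and upright between the ball and the column. Let go of it there, and leave the red lifter standing where it is.

Things in the scene. Friction and masses are not known exactly. Their poses are not given: they have to be found in the camera images.
- lifter_blue: suction panel lifter, blue grip, stands on its rubber cup. Origin: centre of underside; x through its thickness, y along the grip, z up. Heights in mm: cup 0-21 (54 across), yoke 20-30, open window 30-72 (52 wide, right through along x, upper corners cut at 45 deg), solid grip 72-110 (76 long, 18 thick). About 0.2 kg. Grip its upper half, across the thickness: the window must stay open. Hung, its underside is 93 mm up.
- lifter_red: suction panel lifter, red grip, stands on its rubber cup. Origin: centre of underside; x through its thickness, y along the grip, z up. Heights in mm: cup 0-21 (54 across), yoke 20-30, open window 30-72 (52 wide, right through along x, upper corners cut at 45 deg), solid grip 72-110 (76 long, 18 thick). About 0.2 kg. Not to be moved.
- stand_blue: fixed stand, blue foot 85x75x10 mm, steel rod 10 mm thick: a column bent into one level peg. Origin: on the worktop, on the column's axis. The peg points along the stand's own -x, top 165 mm high, centre line 160; bare from 10 to 66 mm out, then an 18 mm blue ball (75 mm out, top 171 high). Nothing is higher.
- stand_red: fixed stand, red foot 85x75x10 mm, steel rod 10 mm thick: a column bent into one level peg. Origin: on the worktop, on the column's axis. The peg points along the stand's own -x, top 165 mm high, centre line 160; bare from 10 to 66 mm out, then an 18 mm red ball (75 mm out, top 171 high). Nothing is higher.

How it is judged:
By the outcome, as a careful person would: the job done as asked, in the order asked, and still so for the second after the job is handed in, with the robot touching nothing.
It also fails if it takes over 42 s, if anything falls off the work surface, if the arm or the gripper's body presses on something with over 40 N, if the wrist force passes 120 N, or if a joint passes its speed limit or range.

ROBOT

A 7-joint arm with a two-finger parallel gripper is mounted at the origin on a cart in front of the work surface, level with it; the furniture and walls round the work are solid. World frame = base frame: x ahead of the robot, y to its left, z up, the work surface at z = 0. Lengths are in m, angles in degrees, forces in N, time in s.
With the tool pointing down it reaches from about 0.4 to 0.85 m from the base axis. Payload 4.5 kg.
Tool frame: the origin (TCP) lies on the centre line of the jaws, within the pads' length; the fingertips stand 14 mm ahead of it and the grasp point (between the pads) lies 5 mm behind it; z points along the fingers, y is the line along which they close (so a half turn about z gives the same grasp; the last joint's range is limited). The gripper opens to 85 mm and grips with 20 to 120 N. Pads are 22 mm wide; open, the fingers measure 114 mm over their backs; the gripper's body (76 mm by 85 mm) begins 54 mm behind the grasp point. The pads swing forward as they close: fully open they stand 13 mm farther back than shut.
Start: joints at [1.937, 39.483, -11.15, 89.685, 9.013, 51.709, -12.324], TCP at [0.625, 0, 0.245] pointing down, gripper open.
Joint ranges: [-172.22, 172.22], [-26.19, 119.32], [-84.43, 86.54], [7.71, 146.69], [-57.33, 237.33], [2.42, 119.75], [-152.13, 152.13]. Speed limits (degrees/s): [147.25, 147.25, 180, 180, 180, 180, 180].

INTERFACE

Orientations are given as a 3x3 rotation matrix whose columns are the frame's x, y, z axes.
In Python, from workcell import env gives the robot as it stands.
- The arm moves only by the shell command python3 -m crank 'ROWS' [FORCE]. ROWS is JSON, a list of rows, each an object with "dp": the shift along the tool's x, y, z in cm, a list of three; "spin": the turn about the tool's z in degrees; "hand": the finger opening in cm, from 0 to 8.54. In form: [{"dp": [dx, dy, dz], "spin": spin, "hand": hand}, ...]. A call has exactly 5 rows; each row shifts and turns the commanded pose from where the row before left it, along the tool's axes as they then stand; what a row does not reach is not made up. A row lasts 1/10 s, in which the tool goes at most 50 mm and 8.59 degrees, less where a joint would pass 70% of its speed; a pose out of reach is approached as far as the arm can. A call with a gripper value outside its range is refused whole. The fingers move at their own pace and stop on an object; FORCE is the grip in N (left out, the last holds). Time passes only in rows, so rows that do not move let the fingers close, or fill a call up. It gives the time, the measured TCP pose, the force, the opening and the grip force at its end, in the units of the state.
- env.read_state(): the state, without advancing time (a new reading comes with each control period).
- env.capture(name): name is "scene" or "side" or "wrist"; returns a dict with "img" (384x512x3 uint8, red, green, blue), "vfov" (degrees; the focal length in pixels is half the picture's height over the tangent of half this angle, whatever the lens; pixels are square), "cx", "cy" (the principal point, pixels), "T" (4x4, takes a point from camera to world coordinates). Camera axes: x right, y down, z forward; pixel columns grow to the right and rows downward; lengths in m; the calibration is good to about 2 mm. A picture is of the moment at which its call begins. There is no depth.
- env.job_done(): hands the job in; it is judged then, once.
Trained networks look in the newest picture that a camera, given by its name, has taken for a name from the list of things; names that differ only in an ending like _2 or _b are one class to them, and where a whole thing is asked for, a point or a joint stands for the part that bears it (a point fixed in the world has none). Each returns a list of dicts, best first, with "p" (0 to 1); they miss things now and then, are a little off and sometimes report something else, mostly with a low value. They report only what shows in the picture. A call takes as long as a camera call.
- env.trace(label, camera): "region" (384x512 bool, what is visible of it) and "rect" ([left, top, width, height] in pixels, round what is visible of it).
The state is a dict: "time": time; "joints": joint angles; "qd": joint speeds; "effort": joint torques, N m; "tool_pos": TCP position; "tcp_rot": TCP orientation; "wrist_force": force on the tool from outside, world axes, zero at the start; "moment": the same for the moment, N m; "finger_gap": finger opening in m; "finger_force": force on a finger pad.
Only numpy, scipy, OpenCV 4.12 (cv2) and the standard library are available. Lean on these libraries where they do the work, as an engineer would, in place of code of your own. Each camera call takes 0.05 s, during which the arm holds its last target. There are 200 camera calls.

## Working session

There is one attempt and no reset: what is moved stays moved. The work goes in short steps, Python scripts to look and compute and a shell command to move; the robot and the scene stay as the last step left them, time stands still between calls to the robot, and variables do not carry over. Pictures are saved under pics/ and viewed, at most 10 in all, crops included, and the job is handed in when it is done.

```bash
mkdir -p pics; ls
python3 - <<'E'
from workcell import env
import cv2,numpy as np
s=env.read_state();print(s['time'],s['tool_pos'],np.round(s['tcp_rot'],3).tolist(),s['finger_gap'])
ims=[]
for c in ("scene","side"):
    d=env.capture(c);print(c,d['vfov'],d['cx'],d['cy'],np.round(d['T'],4).tolist())
    ims.append(d['img'][:,:,::-1])
    for l in ("lifter_blue","lifter_red","stand_blue","stand_red"):
        for r in env.trace(l,c)[:2]:print(l,round(r['p'],2),np.round(r['rect'],1))
cv2.imwrite('pics/a.png',ims[0]);cv2.imwrite('pics/b.png',ims[1])
E
```

```text
pics
0.0 [ 6.24351461e-01 -5.76162181e-05  2.44470513e-01] [[-0.0, 1.0, -0.002], [1.0, 0.0, -0.0], [-0.0, -0.002, -1.0]] 0.08541861749872681
scene 47.64100996435194 247.86609603144365 191.0482410220857 [[-0.7484, -0.3651, 0.5537, -0.2335], [-0.6631, 0.399, -0.6333, 0.8006], [0.0103, -0.8411, -0.5407, 0.7351], [0.0, 0.0, 0.0, 1.0]]
lifter_blue 0.9 [317.9 132.6  14.3  38. ]
lifter_red 0.93 [275.3 154.9  16.6  42.1]
stand_blue 0.89 [184.7 167.4  36.3  63.1]
stand_red 0.6 [138.8 184.3  39.3  71.9]
side 56.06483039295723 262.61353067386756 198.18578032565762 [[-0.9419, -0.1465, 0.3021, 0.2369], [-0.3354, 0.4525, -0.8263, 0.7097], [-0.0157, -0.8796, -0.4754, 0.4584], [0.0, 0.0, 0.0, 1.0]]
lifter_blue 0.9 [312.6 129.7  16.2  35.4]
lifter_red 0.7 [288.2 154.3  20.8  42.1]
stand_blue 0.88 [207.3 175.7  53.9  80.3]
stand_red 0.78 [168.4 207.5  58.5  97.1]
```

View pics/a.png

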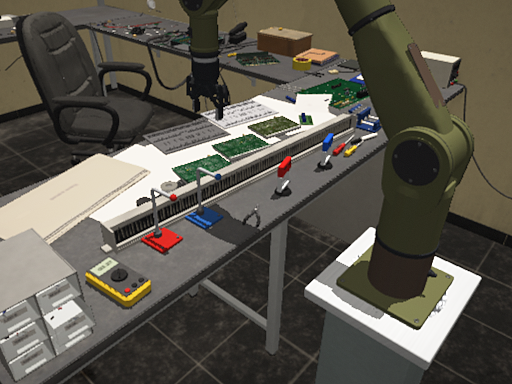

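View pics/b.png

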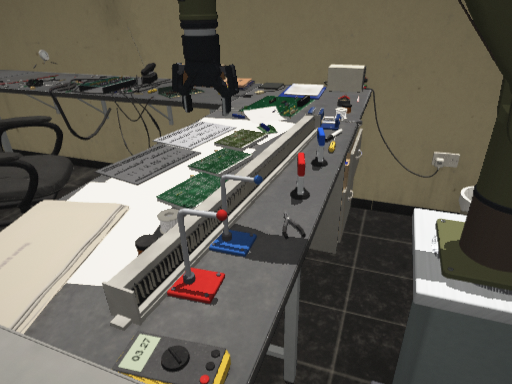

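The scene picture shows the red stand (165,235), the blue stand (205,215), the red lifter (284,178) and the blue lifter (327,150), all along the near edge of the bench in front of a long slotted rack. The side picture shows the same, with the blue ball at (257,180) and the blue lifter at (321,145). Next I'll enlarge these to pick points.

Run:
```python
import cv2,numpy as np
a=cv2.imread('pics/a.png');b=cv2.imread('pics/b.png')
def c(i,x,y,w,h,k): return cv2.resize(i[y:y+h,x:x+w],None,fx=k,fy=k,interpolation=cv2.INTER_CUBIC)
# each tile 400x300, factor 5 => 80x60
top=np.hstack([c(a,170,162,80,60+15,5)[:375][:300],c(b,200,170,80,60,5)]) if 0 else np.hstack([c(a,170,165,100,75,4),c(b,190,172,100,75,4)])
bot=np.hstack([c(a,270,125,80,75,4) if 0 else c(a,265,125,100,75,4),c(b,265,125,100,75,4)])
cv2.imwrite('pics/c.png',np.vstack([top,bot]))
```

```text
(no output)
```

View pics/c.png

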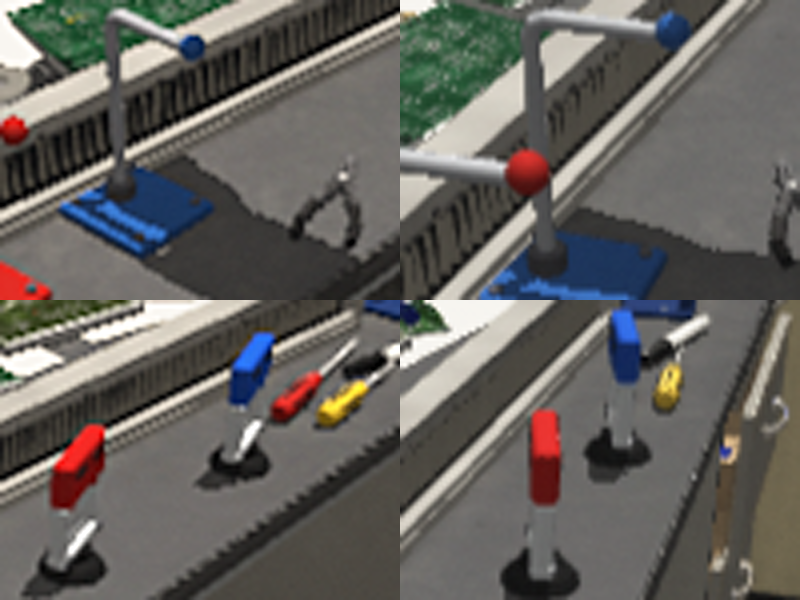

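The crops show the blue stand's ball at scene (218,176.8) and side (258,179.5), and the peg corner at scene (198.5,169.3) and side (223.7,177). The blue grip is seen nearly edge-on in the side view. Next step: triangulate, and fit the grip box to the blue masks.

```bash
cat > h.py <<'E'
import numpy as np,cv2
from scipy.optimize import least_squares,minimize
def proj(d,P):
    T=np.array(d['T']);f=192/np.tan(np.radians(d['vfov'])/2)
    p=(np.atleast_2d(P)-T[:3,3])@T[:3,:3]
    return np.c_[f*p[:,0]/p[:,2]+d['cx'],f*p[:,1]/p[:,2]+d['cy']]
def tri(ds,uv):
    f=lambda p:np.concatenate([(proj(d,p)[0]-q) for d,q in zip(ds,uv)])
    r=least_squares(f,[.6,0,.1]);return r.x,np.abs(r.fun).max()
def box(x,y,yaw,z0=.072,z1=.110,L=.076,t=.018):
    c,s=np.cos(yaw),np.sin(yaw)
    return np.array([[x+c*a-s*b,y+s*a+c*b,z] for a in(-t/2,t/2) for b in(-L/2,L/2) for z in(z0,z1)])
def fitbox(ds,masks,x0,K=8):
    def cost(v):
        e=0
        for d,m in zip(ds,masks):
            ys,xs=np.nonzero(m);x1,y1=xs.min()-8,ys.min()-8;w,h=xs.max()+9-x1,ys.max()+9-y1
            big=np.zeros((h*K,w*K),np.uint8)
            q=((proj(d,box(*v))+.5-[x1,y1])*K).astype(np.int32)
            cv2.fillConvexPoly(big,cv2.convexHull(q),255)
            s=cv2.resize(big,(w,h),interpolation=cv2.INTER_AREA)/255.
            e+=np.abs(s-m[y1:y1+h,x1:x1+w]).sum()/m.sum()
        return e
    best=None
    for yaw in np.radians(np.arange(-90,90,15)):
        sim=np.array([[*x0,yaw]]+[[x0[0]+a,x0[1]+b,yaw+c] for a,b,c in((.01,0,0),(0,.01,0),(0,0,.3))])
        r=minimize(cost,sim[0],method='Nelder-Mead',options=dict(initial_simplex=sim,xatol=1e-4,fatol=1e-4))
        if best is None or r.fun<best.fun:best=r
    return best.x,best.fun
E
python3 - <<'E'
from workcell import env
from h import *
ds=[env.capture(c) for c in("scene","side")]
for n,uv in dict(ball=[(218,176.75),(258,179.5)],corner=[(198.5,169.3),(223.7,177)],base=[(200.2,211.2),(226.8,236.5)]).items():print(n,tri(ds,uv))
for col in('blue','red'):
    ms=[];cs=[]
    for d,c in zip(ds,("scene","side")):
        r=env.trace("lifter_"+col,c)[0]['region']
        I=d['img'].astype(int);a=(2,0) if col=='blue' else (0,2)
        m=(I[...,a[0]]>I[...,a[1]]+40)&cv2.dilate(r.astype(np.uint8),np.ones((3,3))).astype(bool)
        m=(I[...,a[0]]>I[...,1]+40)&m
        ms.append(m.astype(float));cs.append(np.argwhere(m).mean(0)[::-1])
    p,e=tri(ds,cs);print(col,[m.sum() for m in ms],p,e)
    v,f=fitbox(ds,ms,p[:2]);print('fit',v[:2],np.degrees(v[2]),f)
E
```

```text
ball (array([0.45807767, 0.12752639, 0.16157424]), np.float64(0.7052097537419684))
corner (array([0.52910754, 0.13006397, 0.15765072]), np.float64(0.8506674946081034))
base (array([0.53319776, 0.12889965, 0.01586648]), np.float64(0.1152787508664801))
blue [np.float64(113.0), np.float64(97.0)] [ 0.4301925  -0.35458646  0.09552465] 0.4896144708353063
fit [ 0.4344132  -0.36925902] 14.050212952988755 0.9421839641795957
red [np.float64(182.0), np.float64(162.0)] [ 0.43663611 -0.12915745  0.09362428] 0.3911814414673813
fit [ 0.43901386 -0.13666824] 14.410649591959103 0.460198818368753
```

```bash
python3 -m crank '[{"dp":[-3.5,-1.9,0],"spin":0,"hand":8.5},{"dp":[-3.5,-1.9,0],"spin":0,"hand":8.5},{"dp":[-3.5,-1.9,0],"spin":0,"hand":8.5},{"dp":[-3.5,-1.9,0],"spin":0,"hand":8.5},{"dp":[-3.5,-1.9,0],"spin":0,"hand":8.5}]' 30
python3 -m crank '[{"dp":[-3.5,-1.9,0],"spin":0,"hand":8.5},{"dp":[-3.5,-1.9,0],"spin":0,"hand":8.5},{"dp":[-3.5,-1.9,0],"spin":0,"hand":8.5},{"dp":[-3.5,-1.9,0],"spin":0,"hand":8.5},{"dp":[0,0,0],"spin":0,"hand":8.5}]'
python3 - <<'E'
from workcell import env
from h import *
d=env.capture("wrist");print(d['vfov'],np.round(d['T'],3).tolist())
cv2.imwrite('pics/w1.png',d['img'][:,:,::-1])
for l in("lifter_blue","lifter_red"):
    for r in env.trace(l,"wrist")[:2]:print(l,r['p'],r['rect'])
E
```

```text
time: 1.3
tool_pos: [0.5292, -0.1763, 0.2455]
tcp_rot: [[-0.0, 1.0, 0.0], [1.0, 0.0, -0.0], [-0.0, 0.0, -1.0]]
wrist_force: [0.1, -0.8, -0.1]
finger_gap: 0.0848
finger_force: 0.0
time: 1.8
tool_pos: [0.4494, -0.322, 0.2451]
tcp_rot: [[0.011, 1.0, -0.003], [1.0, -0.011, -0.004], [-0.004, -0.003, -1.0]]
wrist_force: [-0.5, -0.1, -0.8]
finger_gap: 0.085
finger_force: 0.0
66.64134574298149 [[1.0, -0.01, -0.006, 0.45], [-0.011, -0.953, -0.302, -0.245], [-0.003, 0.302, -0.953, 0.374], [0.0, 0.0, 0.0, 1.0]]
lifter_blue 0.89 [223.6, 165.8, 44.2, 90.6]
lifter_red 0.69 [224.3, 2.1, 46.3, 21.6]
```

View pics/w1.png

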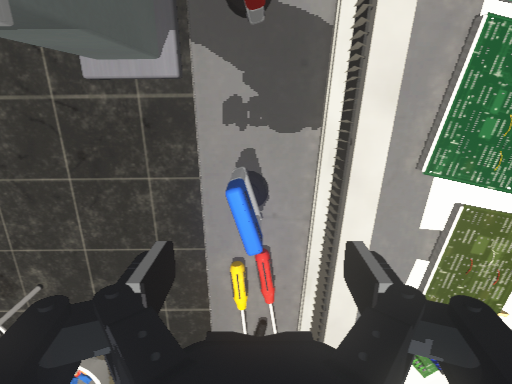

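The wrist picture shows the blue grip's top, about (236,181) to (255,254), tilted from the tool's axis. The rack edge is well clear to its right. Fitting the box to this view gives the pose.

```bash
cat >> h.py <<'E'
def wristfit(env,x0,name='lifter_blue'):
    d=env.capture("wrist");r=env.trace(name,"wrist")[0]['region']
    I=d['img'].astype(int);a,b=(2,0) if 'blue' in name else (0,2)
    m=(I[...,a]>I[...,b]+40)&(I[...,a]>I[...,1]+40)&cv2.dilate(r.astype(np.uint8),np.ones((3,3))).astype(bool)
    v,f=fitbox([d],[m.astype(float)],x0);return v[:2],np.degrees(v[2]),f,m.sum()
E
python3 - <<'E'
from workcell import env
from h import *
print(wristfit(env,[.432,-.36]))
E
```

```text
(array([ 0.43338094, -0.36570044]), np.float64(13.615449333350343), np.float64(0.22007029226785052), np.int64(1484))
```

```bash
python3 -m crank '[{"dp":[-3.5,-2,0],"spin":-6.8,"hand":8.5},{"dp":[0,0,0],"spin":-6.8,"hand":8.5},{"dp":[0,0,2.5],"spin":0,"hand":8.5},{"dp":[0,0,2.5],"spin":0,"hand":8.5},{"dp":[0,0,0],"spin":0,"hand":8.5}]'
python3 - <<'E'
from workcell import env
from h import *
v=wristfit(env,[.433,-.366]);print(v)
s=env.read_state();R=np.array(s['tcp_rot']);print(s['tool_pos'],np.round(R,3).tolist())
print('tool-frame cm to xy',100*R.T@(np.r_[v[0],.195]-s['tool_pos']),np.degrees(np.arctan2(R[1,1],R[0,1])))
d=env.capture("wrist");cv2.imwrite('pics/w2.png',d['img'][:,:,::-1])
E
```

```text
time: 2.55
tool_pos: [0.4331, -0.3476, 0.1928]
tcp_rot: [[-0.238, 0.971, -0.005], [0.971, 0.238, 0.004], [0.005, -0.004, -1.0]]
wrist_force: [-0.3, 0.8, -0.5]
finger_gap: 0.085
finger_force: 0.0
(array([ 0.43359087, -0.36544696]), np.float64(16.33909641071355), np.float64(0.0992198024247867), np.int64(2096))
[ 0.43483531 -0.34896684  0.19551653] [[-0.237, 0.971, 0.0], [0.971, 0.237, 0.001], [0.001, 0.0, -1.0]]
tool-frame cm to xy [-1.57153741 -0.51167824  0.05053086] 13.716552581767374
```

View pics/w2.png

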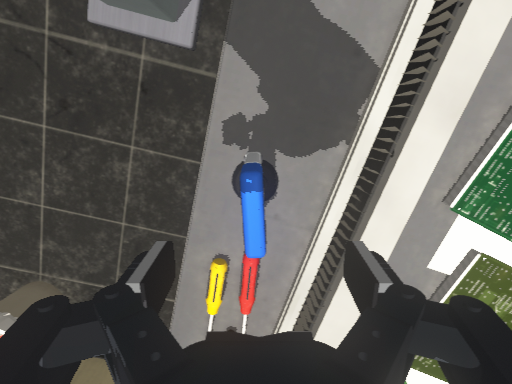

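The view shows the grip at (243–265, 165–257), centred between the jaws and about 2° off in yaw. I'll correct, descend and grip.

```bash
python3 -m crank '[{"dp":[-1.6,-0.5,0],"spin":-2,"hand":8.5},{"dp":[0,0,3.5],"spin":0,"hand":8.5},{"dp":[0,0,3.5],"spin":0,"hand":8.5},{"dp":[0,0,3],"spin":0,"hand":8.5},{"dp":[0,0,0],"spin":0,"hand":8.5}]' 40
python3 -m crank '[{"dp":[0,0,0],"spin":0,"hand":1},{"dp":[0,0,0],"spin":0,"hand":1},{"dp":[0,0,0],"spin":0,"hand":1},{"dp":[0,0,0],"spin":0,"hand":1},{"dp":[0,0,0],"spin":0,"hand":1}]' 40
python3 -m crank '[{"dp":[0,0,0],"spin":0,"hand":1},{"dp":[0,0,0],"spin":0,"hand":1},{"dp":[0,0,0],"spin":0,"hand":1},{"dp":[0,0,0],"spin":0,"hand":1},{"dp":[0,0,0],"spin":0,"hand":1}]'
```

```text
time: 3.2
tool_pos: [0.4319, -0.3654, 0.0934]
tcp_rot: [[-0.27, 0.963, -0.004], [0.963, 0.27, 0.003], [0.004, -0.003, -1.0]]
wrist_force: [-0.1, 0.4, 0.9]
finger_gap: 0.0849
finger_force: 0.0
time: 3.7
tool_pos: [0.4338, -0.3671, 0.0963]
tcp_rot: [[-0.269, 0.963, 0.002], [0.963, 0.269, -0.001], [-0.002, 0.002, -1.0]]
wrist_force: [-0.3, -0.3, 4.8]
finger_gap: 0.0173
finger_force: 41.1
time: 4.2
tool_pos: [0.4338, -0.3671, 0.0963]
tcp_rot: [[-0.269, 0.963, 0.002], [0.963, 0.269, -0.001], [-0.002, 0.001, -1.0]]
wrist_force: [0.5, 0.7, 6.5]
finger_gap: 0.0172
finger_force: 41.3
```

```bash
python3 -m crank '[{"dp":[0,0,-3],"spin":0,"hand":1},{"dp":[0,0,-4],"spin":0,"hand":1},{"dp":[0,0,-4.5],"spin":0,"hand":1},{"dp":[0,0,-4],"spin":0,"hand":1},{"dp":[0,0,-3],"spin":0,"hand":1}]'
python3 -m crank '[{"dp":[0,0,0],"spin":5.2,"hand":1},{"dp":[0,0,0],"spin":5.2,"hand":1},{"dp":[0,0,0],"spin":5.2,"hand":1},{"dp":[1,0,0],"spin":0,"hand":1},{"dp":[2.5,-0.4,0],"spin":0,"hand":1}]'
python3 -m crank '[{"dp":[3.5,-0.4,0],"spin":0,"hand":1},{"dp":[4,-0.4,0],"spin":0,"hand":1},{"dp":[4,-0.4,0],"spin":0,"hand":1},{"dp":[4,-0.4,0],"spin":0,"hand":1},{"dp":[4,-0.4,0],"spin":0,"hand":1}]'
python3 -m crank '[{"dp":[4,0,0],"spin":0,"hand":1},{"dp":[3.5,0,0],"spin":0,"hand":1},{"dp":[2.5,0,0],"spin":0,"hand":1},{"dp":[1.5,0,0],"spin":0,"hand":1},{"dp":[0,0,0],"spin":0,"hand":1}]'
python3 - <<'E'
from workcell import env
from h import *
d=env.capture("wrist");w=d['img'][:,:,::-1]
for l in("lifter_blue","stand_blue","stand_red"):
    for r in env.trace(l,"wrist")[:1]:print(l,r['p'],r['rect'])
cv2.imwrite('pics/w3.png',w)
E
```

```text
time: 4.7
tool_pos: [0.4329, -0.3668, 0.2827]
tcp_rot: [[-0.269, 0.963, 0.001], [0.963, 0.269, -0.001], [-0.001, 0.001, -1.0]]
wrist_force: [0.8, -0.1, -2.2]
finger_gap: 0.0173
finger_force: 40.2
time: 5.2
tool_pos: [0.4286, -0.3326, 0.2798]
tcp_rot: [[0.001, 1.0, -0.0], [1.0, -0.001, -0.001], [-0.001, -0.0, -1.0]]
wrist_force: [0.5, 0.2, -2.4]
finger_gap: 0.0176
finger_force: 40.1
time: 5.7
tool_pos: [0.4079, -0.1344, 0.2802]
tcp_rot: [[-0.003, 1.0, -0.001], [1.0, 0.003, 0.001], [0.001, -0.001, -1.0]]
wrist_force: [0.5, 0.8, -1.7]
finger_gap: 0.0172
finger_force: 40.1
time: 6.2
tool_pos: [0.4083, -0.0188, 0.2803]
tcp_rot: [[-0.008, 1.0, -0.0], [1.0, 0.008, 0.001], [0.001, -0.0, -1.0]]
wrist_force: [0.1, -0.9, -2.1]
finger_gap: 0.0173
finger_force: 40.1
lifter_blue 0.83 [226.5, 151.8, 64.3, 183.3]
stand_blue 0.79 [314.9, 1.3, 118.9, 70.0]
```

View pics/w3.png

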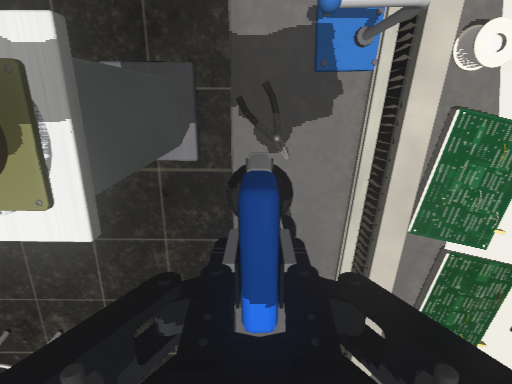

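The wrist picture shows the blue grip held square at (260,250). The ball is cut off at the upper edge (330,3) and the column foot is at (366,37). I'll move 5 cm closer for a full view of the peg.

```bash
python3 -m crank '[{"dp":[2.5,0,0],"spin":0,"hand":1},{"dp":[2.5,0,0],"spin":0,"hand":1},{"dp":[0,0,0],"spin":0,"hand":1},{"dp":[0,0,0],"spin":0,"hand":1},{"dp":[0,0,0],"spin":0,"hand":1}]'
python3 - <<'E'
from workcell import env
from h import *
d=env.capture("wrist");w=d['img'][:,:,::-1].copy();print(env.read_state()['tool_pos'])
np.save('w4.npy',d,allow_pickle=True)
for p,n in(([.531,.129,.16],'corner'),([.458,.1275,.16],'ball'),([.531,.129,.01],'foot')):
    q=proj(d,p)[0];print(n,q);cv2.circle(w,tuple(int(round(t)) for t in q),2,(0,255,255),1)
cv2.imwrite('pics/w4.png',cv2.resize(w[0:150,250:450],None,fx=4,fy=4,interpolation=cv2.INTER_CUBIC))
E
```

```text
time: 6.9
tool_pos: [0.4088, 0.0269, 0.2801]
tcp_rot: [[0.002, 1.0, -0.001], [1.0, -0.002, -0.001], [-0.001, -0.001, -1.0]]
wrist_force: [-1.1, -0.6, -2.6]
finger_gap: 0.0174
finger_force: 40.0
[0.40879729 0.02690488 0.28019522]
corner [414.90415261  62.88380751]
ball [322.01287909  65.14068397]
foot [355.14268351  76.02454357]
```

View pics/w4.png

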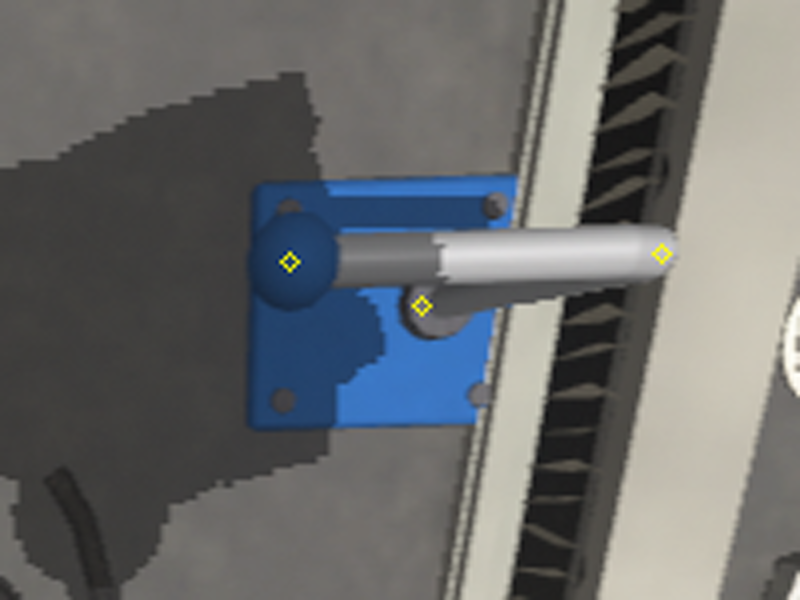

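Yellow projections fall on the ball (crop 293,261) and the peg end (660,253) to within 1 mm, so the stand is at x≈0.533, y≈0.129 with its peg along −x. Now I'll measure the lifter's offset in the hand.

Run:
```python
from workcell import env
import h
from h import *
d=np.load('w4.npy',allow_pickle=True).item()
zb=.2802-.0963
ob=h.box
h.box=lambda x,y,yaw:ob(x,y,yaw,z0=.072+zb,z1=.110+zb)
I=d['img'].astype(int);m=(I[...,2]>I[...,0]+35)&(I[...,2]>I[...,1]+30)
n,lab,st,_=cv2.connectedComponentsWithStats(m.astype(np.uint8))
m=lab==lab[250,262];ys,xs=np.nonzero(m);print(xs.min(),xs.max(),ys.min(),ys.max(),m.sum())
v,f=h.fitbox([d],[m.astype(float)],[.409,.027]);print(v[:2],np.degrees(v[2]),f)
q=proj(d,h.box(*v));print(q.min(0),q.max(0))
for row in range(ys.min(),ys.max()+1,20):print(row,xs[ys==row].min(),xs[ys==row].max())
```

```text
239 279 171 332 6004
[0.40820239 0.02775814] 0.2656232998790369 0.11980640357408785
[236.76650448 170.43213367] [280.16580872 339.249186  ]
171 251 267
191 240 277
211 239 278
231 239 278
251 240 278
271 241 277
291 241 277
311 242 277
331 246 272
```

```bash
python3 -m crank '[{"dp":[2,0,0],"spin":0,"hand":1},{"dp":[3,0,0],"spin":0,"hand":1},{"dp":[3,0,0],"spin":0,"hand":1},{"dp":[2,0,0],"spin":0,"hand":1},{"dp":[0,0,0],"spin":0,"hand":1}]'
python3 - <<'E'
from workcell import env
from h import *
ds=[env.capture(c) for c in("scene","side")]
print(tri(ds,[(173.2,197.5),(222,215)]));s=env.read_state();print(s['tool_pos'],np.round(s['tcp_rot'],3).tolist())
E
```

```text
time: 7.45
tool_pos: [0.4093, 0.1309, 0.2805]
tcp_rot: [[-0.004, 1.0, 0.001], [1.0, 0.004, 0.002], [0.002, 0.001, -1.0]]
wrist_force: [0.6, 0.1, -2.2]
finger_gap: 0.0174
finger_force: 40.0
(array([0.4672961 , 0.26883248, 0.16208613]), np.float64(0.5764800015935521))
[0.40889164 0.1273722  0.28014711] [[0.001, 1.0, -0.0], [1.0, -0.001, -0.001], [-0.001, -0.0, -1.0]]
```

```bash
python3 -m crank '[{"dp":[0,0,2],"spin":0,"hand":1},{"dp":[0,0,3],"spin":0,"hand":1},{"dp":[0,0,2.4],"spin":0,"hand":1},{"dp":[0,0,0],"spin":0,"hand":1},{"dp":[0,0,0],"spin":0,"hand":1}]'
python3 -m crank '[{"dp":[0,1,0],"spin":0,"hand":1},{"dp":[0,1,0],"spin":0,"hand":1},{"dp":[0,1,0],"spin":0,"hand":1},{"dp":[0,1,0],"spin":0,"hand":1},{"dp":[0,0,0],"spin":0,"hand":1}]'
python3 - <<'E'
from workcell import env
from h import *
d=env.capture("side");e=env.capture("scene")
t=[cv2.resize(i[110:260,150:290],None,fx=2.8,fy=2.8,interpolation=cv2.INTER_CUBIC) for i in(d['img'][:,:,::-1],e['img'][:,:,::-1])]
cv2.imwrite('pics/s5.png',np.hstack(t))
E
```

```text
time: 8.05
tool_pos: [0.409, 0.1271, 0.2065]
tcp_rot: [[0.002, 1.0, -0.001], [1.0, -0.002, -0.001], [-0.001, -0.001, -1.0]]
wrist_force: [-0.3, -0.3, -0.8]
finger_gap: 0.0174
finger_force: 40.1
time: 8.55
tool_pos: [0.4513, 0.1284, 0.2066]
tcp_rot: [[0.002, 1.0, 0.003], [1.0, -0.002, 0.001], [0.001, 0.003, -1.0]]
wrist_force: [-0.0, 0.6, -2.0]
finger_gap: 0.0176
finger_force: 40.1
```

View pics/s5.png

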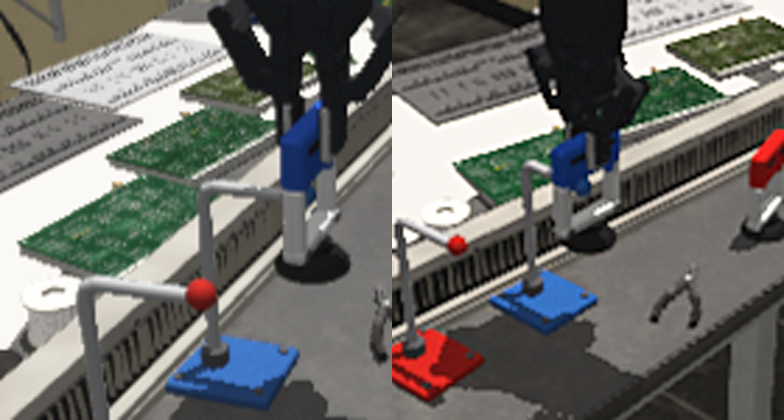

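The ball (scene crop 583,187) is inside the window with no contact force. I'll continue inward.

```bash
python3 -m crank '[{"dp":[0,1,0],"spin":0,"hand":1},{"dp":[0,1,0],"spin":0,"hand":1},{"dp":[0,1,0],"spin":0,"hand":1},{"dp":[0,1.2,0],"spin":0,"hand":1},{"dp":[0,0,0],"spin":0,"hand":1}]'
python3 -m crank '[{"dp":[0,0,0],"spin":0,"hand":1},{"dp":[0,0,0.5],"spin":0,"hand":1},{"dp":[0,0,0.5],"spin":0,"hand":1},{"dp":[0,0,0.4],"spin":0,"hand":1},{"dp":[0,0,0],"spin":0,"hand":1}]'
```

```text
time: 9.15
tool_pos: [0.4934, 0.1283, 0.2064]
tcp_rot: [[0.001, 1.0, 0.003], [1.0, -0.001, 0.001], [0.001, 0.003, -1.0]]
wrist_force: [0.4, 0.0, -2.2]
finger_gap: 0.0174
finger_force: 40.1
time: 9.65
tool_pos: [0.4902, 0.1282, 0.1915]
tcp_rot: [[-0.0, 1.0, -0.002], [1.0, 0.0, -0.001], [-0.001, -0.002, -1.0]]
wrist_force: [0.5, 0.1, -3.4]
finger_gap: 0.0174
finger_force: 40.0
```

```bash
python3 -m crank '[{"dp":[-0.05,0,0],"spin":0,"hand":1},{"dp":[0,0,0.1],"spin":0,"hand":1},{"dp":[0,0,0],"spin":0,"hand":1},{"dp":[0,0,0.05],"spin":0,"hand":1},{"dp":[0,0,0],"spin":0,"hand":1}]'
python3 -m crank '[{"dp":[0,0,0.05],"spin":0,"hand":1},{"dp":[0,0,0],"spin":0,"hand":1},{"dp":[0,0,0],"spin":0,"hand":1},{"dp":[0,0,0],"spin":0,"hand":1},{"dp":[0,0,0],"spin":0,"hand":1}]' 20
python3 -c "
from workcell import env
s=env.read_state();print(s['wrist_force'],s['moment'],s['tool_pos'])"
```

```text
time: 10.15
tool_pos: [0.491, 0.1278, 0.1908]
tcp_rot: [[0.0, 1.0, 0.0], [1.0, -0.0, 0.0], [0.0, 0.0, -1.0]]
wrist_force: [-0.7, -0.2, -1.7]
finger_gap: 0.0171
finger_force: 40.1
time: 10.65
tool_pos: [0.4909, 0.1278, 0.1903]
tcp_rot: [[0.0, 1.0, 0.0], [1.0, -0.0, -0.0], [-0.0, 0.0, -1.0]]
wrist_force: [0.5, -0.6, -1.4]
finger_gap: 0.017
finger_force: 40.1
[ 0.46053924 -0.64098697 -1.40255695] [-0.04957969  0.03552712 -0.02996251] [0.49092495 0.12777267 0.19031414]
```

```bash
python3 -m crank '[{"dp":[0,0,0.05],"spin":0,"hand":1},{"dp":[0,0,0],"spin":0,"hand":1},{"dp":[0,0,0.05],"spin":0,"hand":1},{"dp":[0,0,0],"spin":0,"hand":1},{"dp":[0,0,0],"spin":0,"hand":1}]' 20
```

```text
time: 11.15
tool_pos: [0.4909, 0.1278, 0.1893]
tcp_rot: [[-0.0, 1.0, -0.0], [1.0, 0.0, -0.0], [-0.0, -0.0, -1.0]]
wrist_force: [-0.2, -0.3, -2.3]
finger_gap: 0.0173
finger_force: 40.1
```

```bash
python3 -m crank '[{"dp":[0,0,0.05],"spin":0,"hand":1},{"dp":[0,0,0],"spin":0,"hand":1},{"dp":[0,0,0.05],"spin":0,"hand":1},{"dp":[0,0,0],"spin":0,"hand":1},{"dp":[0,0,0],"spin":0,"hand":1}]' 20
python3 - <<'E'
from workcell import env
from h import *
d=env.capture("side");e=env.capture("scene")
t=[cv2.resize(i[130:230,170:270],None,fx=4,fy=4,interpolation=cv2.INTER_CUBIC) for i in(d['img'][:,:,::-1],e['img'][:,:,::-1])]
cv2.imwrite('pics/s6.png',np.hstack(t))
E
```

```text
time: 11.65
tool_pos: [0.491, 0.1278, 0.189]
tcp_rot: [[0.0, 1.0, 0.001], [1.0, -0.0, -0.0], [-0.0, 0.001, -1.0]]
wrist_force: [-1.5, -1.3, 6.4]
finger_gap: 0.0174
finger_force: 41.5
```

View pics/s6.png

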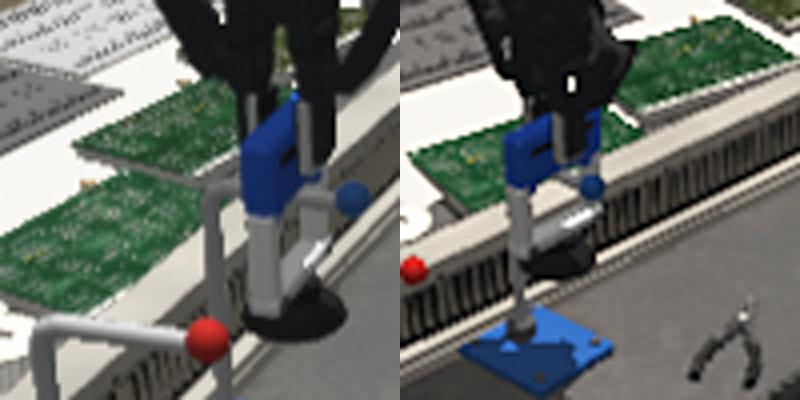

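Contact is felt (6.4 N). The lifter sits between the ball and the column, upright. Unload slightly and release gently.

```bash
python3 -m crank '[{"dp":[0,0,-0.05],"spin":0,"hand":1.7},{"dp":[0,0,0],"spin":0,"hand":1.9},{"dp":[0,0,0],"spin":0,"hand":2.1},{"dp":[0,0,0],"spin":0,"hand":2.4},{"dp":[0,0,0],"spin":0,"hand":2.8}]' 20
python3 -m crank '[{"dp":[0,0,0],"spin":0,"hand":3.4},{"dp":[0,0,0],"spin":0,"hand":4},{"dp":[0,0,0],"spin":0,"hand":4},{"dp":[0,0,0],"spin":0,"hand":4},{"dp":[0,0,0],"spin":0,"hand":4}]'
python3 -m crank '[{"dp":[0,0,-0.5],"spin":0,"hand":4},{"dp":[0,0,-1.5],"spin":0,"hand":4},{"dp":[0,0,-3],"spin":0,"hand":4},{"dp":[0,0,-4],"spin":0,"hand":4},{"dp":[0,0,-3],"spin":0,"hand":4}]'
python3 -m crank '[{"dp":[0,0,0],"spin":0,"hand":4},{"dp":[0,0,0],"spin":0,"hand":4},{"dp":[0,0,0],"spin":0,"hand":4},{"dp":[0,0,0],"spin":0,"hand":4},{"dp":[0,0,0],"spin":0,"hand":4}]'
python3 - <<'E'
from workcell import env
from h import *
d=env.capture("side");e=env.capture("scene")
t=[cv2.resize(i[130:230,170:270],None,fx=4,fy=4,interpolation=cv2.INTER_CUBIC) for i in(d['img'][:,:,::-1],e['img'][:,:,::-1])]
cv2.imwrite('pics/s7.png',np.hstack(t))
E
```

```text
time: 12.25
tool_pos: [0.491, 0.1278, 0.1887]
tcp_rot: [[-0.0, 1.0, 0.0], [1.0, 0.0, 0.0], [0.0, 0.0, -1.0]]
wrist_force: [-1.1, -1.1, 0.4]
finger_gap: 0.0278
finger_force: 0.0
time: 12.75
tool_pos: [0.4909, 0.1278, 0.1888]
tcp_rot: [[-0.0, 1.0, 0.0], [1.0, 0.0, 0.0], [0.0, 0.0, -1.0]]
wrist_force: [0.1, 0.4, -0.7]
finger_gap: 0.0401
finger_force: 0.0
time: 13.25
tool_pos: [0.4912, 0.128, 0.3112]
tcp_rot: [[-0.0, 1.0, 0.002], [1.0, 0.0, 0.001], [0.001, 0.002, -1.0]]
wrist_force: [0.9, 0.6, -0.8]
finger_gap: 0.0399
finger_force: 0.0
time: 13.75
tool_pos: [0.4904, 0.1276, 0.3079]
tcp_rot: [[-0.0, 1.0, -0.002], [1.0, 0.0, -0.001], [-0.001, -0.002, -1.0]]
wrist_force: [1.4, 1.1, -0.8]
finger_gap: 0.0398
finger_force: 0.0
```

View pics/s7.png

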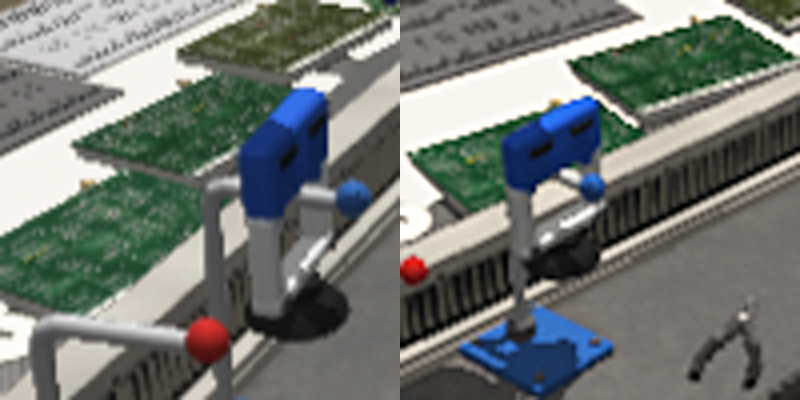

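The lifter hangs on the peg between the ball and the column, with the gripper clear. Next, check that it's settled and measure its tilt.

```bash
python3 -m crank '[{"dp":[0,0,-1],"spin":0,"hand":4},{"dp":[0,0,0],"spin":0,"hand":4},{"dp":[0,0,0],"spin":0,"hand":4},{"dp":[0,0,0],"spin":0,"hand":4},{"dp":[0,0,0],"spin":0,"hand":4}]' >/dev/null
python3 - <<'E'
from workcell import env
from h import *
def run():
    ds=[];ms=[]
    for c in("scene","side"):
        d=env.capture(c);I=d['img'].astype(int);r=env.trace('lifter_blue',c)[0]['region']
        m=(I[...,2]>I[...,0]+40)&(I[...,2]>I[...,1]+35)&cv2.dilate(r.astype(np.uint8),np.ones((3,3))).astype(bool)
        n,lab,st,_=cv2.connectedComponentsWithStats(m.astype(np.uint8));m=lab==1+st[1:,4].argmax()
        ds.append(d);ms.append(m)
    def cost(v):
        x,y,yaw,roll,pit,z=v;B=box(0,0,0,-.019,.019)
        P=B@cv2.Rodrigues(np.array([roll,pit,0.]))[0].T@cv2.Rodrigues(np.array([0,0,yaw]))[0].T+[x,y,z];e=0
        for d,m in zip(ds,ms):
            big=np.zeros((800,800),np.uint8);q=((proj(d,P)+.5-[170,130])*8).astype(np.int32)
            cv2.fillConvexPoly(big,cv2.convexHull(q),255)
            e+=np.abs(cv2.resize(big,(100,100),interpolation=cv2.INTER_AREA)/255.-m[130:230,170:270]).sum()/m.sum()
        return e
    x0=np.array([.491,.128,0,0,0,.184]);sim=np.vstack([x0,x0+np.diag([.005,.005,.15,.15,.15,.005])])
    r=minimize(cost,x0,method='Nelder-Mead',options=dict(initial_simplex=sim,maxiter=800,xatol=1e-5,fatol=1e-5))
    print(np.round(r.x[[0,1,5]],4),np.degrees(r.x[2:5]).round(1),r.fun,cost(x0));return [d['img'].astype(int) for d in ds]
a=run();b=run()
print([np.abs(p-q)[130:230,170:270].max() for p,q in zip(a,b)])
s=cv2.imread('pics/s7.png')
for i,j in((0,1),(1,0)):
    n=cv2.resize(a[j][130:230,170:270,::-1].astype(np.uint8),None,fx=4,fy=4,interpolation=cv2.INTER_CUBIC)
    print(np.abs(n.astype(int)-s[:,i*400:i*400+400])[80:360].max())
E
```

```text
[0.4918 0.1287 0.1832] [ 6.7  4.1 -8.5] 0.49743887952764315 0.7463007212919155
[0.492  0.1287 0.1825] [ 6.8  5.5 -9.4] 0.497837596955244 0.7611435499670796
[np.int64(5), np.int64(6)]
102
111
```

```bash
cat > t.py <<'E'
from workcell import env
from h import *
B=lambda y0,y1,z0,z1:np.array([[a,b,z] for a in(-.009,.009) for b in(y0,y1) for z in(z0,z1)])
th=np.linspace(0,2*np.pi,24)
cup=np.array([[.027*np.cos(t),.027*np.sin(t),z] for t in th for z in(0,.006)]+[[.012*np.cos(t),.012*np.sin(t),.021] for t in th])
parts=[B(-.038,.038,.072,.11),B(-.034,-.026,.02,.075),B(.026,.034,.02,.075),B(-.034,.034,.02,.03),cup]
ds=[];ms=[]
for c in("scene","side"):
    d=env.capture(c);r=env.trace('lifter_blue',c)[0];ds.append(d);ms.append(r['region'].astype(float));print(r['p'],np.round(r['rect']))
def cost(v):
    x,y,yaw,roll,pit=v;R=cv2.Rodrigues(np.array([0,0,yaw]))[0]@cv2.Rodrigues(np.array([roll,pit,0.]))[0];e=0
    for d,m in zip(ds,ms):
        big=np.zeros((800,800),np.uint8)
        for p in parts:
            q=((proj(d,(p-[0,0,.072])@R.T+[x,y,.165])+.5-[170,130])*8).astype(np.int32)
            cv2.fillConvexPoly(big,cv2.convexHull(q),255)
        e+=np.abs(cv2.resize(big,(100,100),interpolation=cv2.INTER_AREA)/255.-m[130:230,170:270]).sum()/m.sum()
    return e
for s in(.1,-.1):
    x0=np.array([.491,.128,0,0,0]);sim=np.vstack([x0,x0+np.diag([.005,.005,s,s,s])])
    r=minimize(cost,x0,method='Nelder-Mead',options=dict(initial_simplex=sim,maxiter=600,xatol=1e-5,fatol=1e-5))
    print(np.round(r.x[:2],4),'yaw roll pitch',np.degrees(r.x[2:]).round(1),round(r.fun,3),round(cost(x0),3))
print(env.read_state()['time'])
E
python3 t.py
python3 -m crank '[{"dp":[0,0,0],"spin":0,"hand":4},{"dp":[0,0,0],"spin":0,"hand":4},{"dp":[0,0,0],"spin":0,"hand":4},{"dp":[0,0,0],"spin":0,"hand":4},{"dp":[0,0,0],"spin":0,"hand":4}]' >/dev/null
python3 t.py
```

```text
0.82 [196. 153.  26.  46.]
0.7 [210. 175.  52.  81.]
[0.4882 0.1348] yaw roll pitch [17.4 -8.7 -9.6] 1.396 1.631
[0.4881 0.133 ] yaw roll pitch [18.  -5.7 -8.7] 1.4 1.631
14.95
0.86 [198. 155.  24.  45.]
0.74 [232. 155.  26.  61.]
[0.489  0.1346] yaw roll pitch [ 5.  -3.3 -1.4] 0.459 0.574
[0.4894 0.1337] yaw roll pitch [ 5.  -2.1 -0.4] 0.457 0.574
15.65
```

```bash
python3 -c "
from workcell import env
print(env.job_done())"
```

```text
the job is handed in; nothing more can be done
None
```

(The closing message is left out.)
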